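# Fit the sample rotor to the centrifuge and make it ready to spin

## Robot

A 7-joint arm with a two-finger parallel gripper is mounted at the origin on the work surface. World frame = base frame: x ahead of the robot, y to its left, z up, the work surface at z = 0. Lengths are in m, angles in degrees, forces in N, time in s.
With the tool pointing down it reaches from about 0.425 to 0.875 m from the base axis. Payload 4.7 kg.
Tool frame: the origin (TCP) lies at the very end of the fingers, on their centre line; the grasp point (between the pads) lies 19 mm behind it; z points along the fingers, y is the line along which they close (so a half turn about z gives the same grasp; the last joint's range is limited). The gripper opens to 87 mm and grips with 3 to 60 N. Pads are 19 mm wide; open, the fingers measure 117 mm over their backs; the gripper's body (75 mm by 190 mm) begins 51 mm behind the grasp point.
Start: joints at [-70.984, 18.392, -4.016, 83.108, 1.295, 78.541, -3.26], TCP at [0.203, 0.617, 0.223] pointing down, gripper open.
Joint ranges: [-163.93, 163.93], [-17.29, 119.83], [-79.2, 71.16], [3.27, 140.29], [-89.18, 269.18], [5.43, 117.66], [-154.24, 154.24]. Speed limits (degrees/s): [147.25, 147.25, 180, 180, 180, 180, 180].

## Interface

Orientations are given as [roll, pitch, yaw] about the fixed x, y, z axes, in that order (R = Rz(yaw) Ry(pitch) Rx(roll)).
In Python, from cell import get_obs, eyes, env gives the robot as it stands.
- The arm moves only by the tool servo_tool, never from a script. Its argument "series" is a list that holds one entry, the list of rows, each a list of 7 numbers: the shift along the tool's x, y, z in units of 300 mm (1.0 is 300 mm), then the turn, a rotation vector about the tool's x, y, z in units of pi rad (1.0 is pi rad), then the opening, from 0 (shut) to 1 (fully open). In form: [[[tx, ty, tz, wx, wy, wz, gripper], ...]]. A call has 1 to 12 rows; each row is the pose to reach, as a shift and turn from the pose commanded when the call began, along the tool's axes at that moment, turning the shorter way round; what a row does not reach only later rows make up. A row lasts 1/12 s, in which the tool goes at most 41.7 mm and 7.16 degrees, less where a joint would pass 70% of its speed; a pose out of reach is approached as far as the arm can. A call with a number of a shift or a turn outside -1 to 1 is refused whole. A call with a gripper value outside its range is refused whole. The fingers move at their own pace and stop on an object; "grip_force" is the grip in N (left out, the last holds). Time passes only in rows, so rows that repeat a pose let the fingers close. It gives the time, the measured TCP pose, the force, the opening and the grip force at its end, in the units of the state.
- get_obs(): the state, without advancing time (a new reading comes with each control period).
- eyes.read_camera(name): name is "scene" or "top"; returns a dict with "frame" (420x560x3 uint8, red, green, blue), "depth" (420x560 float32, m along the optical axis (not along the pixel's ray), 0 where there is no reading), "fx", "fy", "cx", "cy" (pixels), "distortion" ([k1, k2, p1, p2, k3] as OpenCV has them; the pictures are not rectified), "origin" and "rotation" of the camera in the world. Camera axes: x right, y down, z forward; pixel columns grow to the right and rows downward; lengths in m; the calibration is good to about 2 mm. A picture is of the moment at which its call begins.
- env.sign_off(): hands the job in; it is judged then, once.
The state is a dict: "time_s": time; "qpos": joint angles; "joint_velocities": joint speeds; "effort": joint torques, N m; "tool_pos": TCP position; "tool_rot": TCP orientation; "force": force on the tool from outside, world axes, zero at the start; "wrist_torque": the same for the moment, N m; "grip_width": finger opening in m; "grasp_force": force on a finger pad.
Only numpy, scipy, OpenCV 4.12 (cv2) and the standard library are available. Lean on these libraries where they do the work, as an engineer would, in place of code of your own. Each camera call takes 0.05 s, during which the arm holds its last target. There are 200 camera calls.

## Task

Lift the loaded blue rotor off the steel tray by its knob, keep it upright and lower it gently onto the centrifuge's drive, turned so that the two drive pins enter it and it sits fully home. Close the lid over it without slamming, and turn the speed dial to its green mark. Leave the sharps bin, the bottle and the swab box where they stand.

Things in the scene. Friction and masses are not known exactly. Their poses are not given: they have to be found in the camera images.
- rotor_mid (a point): Centre of the loose rotor, on its axis, 52.5 mm above its flat underside; z up. Blue drum 120 mm wide, 50 mm high, 0.45 to 0.65 kg, six coloured tube caps up to 65 mm above the underside. Underside: centre bore 18.5 mm wide and two pin holes 12 mm wide, 25 mm either side of the axis on the rotor's own x (either way round fits), all 36 mm deep. White marks on the drum lie along x.
- rotor_knob (a point): Point on the rotor's axis in its lifting knob, 92 mm above the underside (39.5 mm above rotor_mid); same axes. Round aluminium knob 34 mm across, its grip part from 73 to 105 mm above the underside, on an 18 mm neck; take it here from above. The red line across its top runs along the rotor's x, over the pin holes.
- tray: Fixed steel tray, 180 mm square, floor 3 mm thick, rim 16 mm high, on which the rotor starts. Origin under its centre on the counter.
- drive_seat (a point): Centre of the top face of the dark drive flange (72 mm wide) in the centrifuge's bowl, on which the rotor's underside comes to rest (rotor_mid is then 52.5 mm above). x runs through the two brass drive pins, 9 mm thick, 15 mm high, 25 mm either side; z up. It lies 110 mm below the machine's flat top; the bowl is 150 mm wide inside. The drive turns on its shaft at 0.03 N m and stays where left.
- spindle_tip (a point): Top of the drive's centre spindle, 32 mm above drive_seat, same axes. The spindle is 16 mm thick; its top 7 mm taper, as do the top 5 mm of the drive pins.
- centrifuge: White bench centrifuge, fixed, 230 mm deep (x from -110 to +120 mm), 290 mm wide (y from +105 to -185 mm), flat top 160 mm above the counter. Origin on the counter under the middle of the round bowl, x towards its rear (away from the robot), y to its left, z up. Lid hinged at the rear, control deck with the dial on the right (-y).
- lid (a joint): Lid angle in rad: 0 closed flat, up to 2.0 wide open; starts standing open at 1.65 to 1.85. A stiff hinge holds it wherever it is left; it takes about 1 to 5 N at 155 mm from the hinge to close it.
- lid_hinge (a point): Middle of the lid's hinge line, 100 mm behind the bowl's axis, level with the machine's top. Frame moves with the lid: y along the hinge line (opening is a positive turn about y), -x from the hinge to the lid's free edge, z out of its outer face. The lid is a white disc 180 mm wide, 16 mm thick, with a clear window and a blue finger tab 70 mm wide, 10 mm thick, that ends 205 mm from the hinge.
- lid_face (a point): Point on the middle line of the lid's outer face (upper when closed), 155 mm from the hinge and 18 mm off the hinge plane; same axes as lid_hinge. A good place to push the lid over from behind and then down.
- dial (a joint): Speed dial in rad, growing as it is turned clockwise seen from above, 0 to 4.71 in ten marked steps of 0.471; the wide green mark is step 4, at 1.885. Starts at 0.55 to 1.25. Turns with 0.04 N m and stays where left.
- dial_grip (a point): On the dial's upright axis at the height to grip it, 37 mm above the machine's top. The grip is a black bar 42 mm long (its own x axis), 14 mm thick, from 14 to 44 mm above the machine's top; a white line on its top points along its own -x. The nearest edge of the closed lid is about 50 mm from the axis.
- bin_mid (a point): Bystander: yellow sharps bin with red lid, 114 mm wide, 148 mm high; point at its centre. Loose.
- bottle_mid (a point): Bystander: green disinfectant bottle, 68 mm wide, 190 mm high; point at its centre. Loose.
- box_mid (a point): Bystander: white swab box with yellow and blue bands, 85 x 150 x 75 mm; point at its centre. Loose.

How it is judged:
By the outcome, as a careful person would: the job done as asked, in the order asked, and still so for the second after the job is handed in, with the robot touching nothing.
It also fails if it takes over 72 s, if anything falls off the work surface, if the arm or the gripper's body presses on something with over 40 N, if the wrist force passes 120 N, or if a joint passes its speed limit or range.

## Working session

There is one attempt and no reset: what is moved stays moved. The work goes in short steps, Python scripts to look and compute and a tool call to move; the robot and the scene stay as the last step left them, time stands still between calls to the robot, and variables do not carry over. Pictures are saved under pics/ and viewed, at most 10 in all, crops included, and the job is handed in when it is done.

Besides the shell and the picture viewer there is one more tool, called after "Call:" as name(argument=value, ...), one argument or row to a line, values as JSON. servo_tool: Moves the arm, as the interface text tells. Shifts and turns lie within -1 to 1; 1 stands for 300 mm of shift or pi rad of turn. Its arguments: {"type":"object","properties":{"series":{"type":"array"},"grip_force":{"type":"number"}},"required":["series"]}

```bash
ls; mkdir -p pics
cat > h.py <<'E'
import numpy as np, cv2
from cell import get_obs, eyes, env
from scipy.spatial.transform import Rotation as R
def cam(n):
    c=eyes.read_camera(n); c['K']=np.array([[c['fx'],0,c['cx']],[0,c['fy'],c['cy']],[0,0,1.]]); c['D']=np.array(c['distortion'],float)
    c['R']=np.array(c['rotation'],float); c['o']=np.array(c['origin'],float)
    if c['R'].shape!=(3,3): print('rot',c['R'])
    return c
def cloud(c):
    h,w=c['depth'].shape; u,v=np.meshgrid(np.arange(w),np.arange(h))
    p=cv2.undistortPoints(np.stack([u,v],-1).reshape(-1,1,2).astype(np.float64),c['K'],c['D']).reshape(h,w,2)
    d=c['depth'][...,None]; q=np.concatenate([p*d,d],-1)@c['R'].T+c['o']; q[c['depth']<=0]=np.nan
    return q
def onplane(c,uv,z):
    p=cv2.undistortPoints(np.array(uv,float).reshape(-1,1,2),c['K'],c['D']).reshape(-1,2)
    r=np.c_[p,np.ones(len(p))]@c['R'].T; return c['o']+r*((z-c['o'][2])/r[:,2])[:,None]
def save(c,n,crop=None,s=1):
    f=c['frame'][...,::-1]
    if crop: f=f[crop[1]:crop[3],crop[0]:crop[2]]
    cv2.imwrite('pics/'+n,cv2.resize(f,None,fx=s,fy=s,interpolation=cv2.INTER_CUBIC))
def need(pos,rpy):
    """rows for move from current measured pose to pos, rpy"""
    s=get_obs(); r0=R.from_euler('xyz',s['tool_rot'],degrees=True); r1=R.from_euler('xyz',rpy,degrees=True)
    print('shift',np.round(r0.inv().apply(np.array(pos)-s['tool_pos'])/.3,4),'turn',np.round((r0.inv()*r1).as_rotvec()/np.pi,4))
E
python3 - <<'E'
from h import *
for n in('scene','top'):
    c=cam(n); save(c,n+'0.png',s=1.4); print(n,c['o'],c['R'].round(3).tolist(),c['fx'],c['D'])
    np.savez('/tmp/'+n,P=cloud(c))
print(get_obs())
E
```

```text
pics
rot [-146.97367807    0.6206638    35.19973505]
scene [ 0.95272696 -0.5411859   1.11737544] [-146.974, 0.621, 35.2] 446.6123264052307 [-0.11975189  0.          0.          0.          0.        ]Traceback (most recent call last):
  File "<stdin>", line 4, in <module>
  File "h.py", line 12, in cloud
    d=c['depth'][...,None]; q=np.concatenate([p*d,d],-1)@c['R'].T+c['o']; q[c['depth']<=0]=np.nan
                              ~~~~~~~~~~~~~~~~~~~~~~~~~~~~~~~~~~~^~~~~~~
ValueError: operands could not be broadcast together with shapes (420,560) (3,)
```

```bash
sed -i "s/    if c\['R'\].shape.*/    if c['R'].shape!=(3,3): c['R']=R.from_euler('xyz',c['R'],degrees=True).as_matrix()/" h.py
python3 - <<'E'
from h import *
for n in('scene','top'):
    c=cam(n); save(c,n+'0.png',s=1.4); print(n,c['o'],c['R'].round(3).tolist(),c['fx'],c['D'])
print(get_obs())
E
```

```text
scene [ 0.95272696 -0.5411859   1.11737544] [[0.817, 0.478, -0.322], [0.576, -0.689, 0.44], [-0.011, -0.545, -0.838]] 446.6123264052307 [-0.11975189  0.          0.          0.          0.        ]
top [ 0.46688007 -0.02808886  1.20745948] [[-0.023, -0.992, 0.121], [-1.0, 0.021, -0.018], [0.015, -0.122, -0.992]] 485.3728557813755 [-0.06275528  0.          0.          0.          0.        ]
{'time_s': 0.15, 'qpos': array([-70.98283109,  18.42759695,  -4.01587037,  83.1593213 ,
         1.29643616,  78.54130142,  -3.26026762]), 'joint_velocities': array([-0.0111555 , -0.12134512, -0.02178342, -0.13837184, -0.0480446 ,
        0.09743808,  0.02402128]), 'effort': array([ 1.05639006e-04, -4.91794252e+01, -4.04451191e-01, -3.12879682e+01,
       -6.39209803e-02,  4.03925870e-02,  7.97591224e-05]), 'tool_pos': array([0.20303591, 0.61702978, 0.221728  ]), 'tool_rot': array([-1.79917080e+02,  6.43723806e-03,  1.61792580e+02]), 'force': array([ 0.14417477, -0.30068321,  0.33156993]), 'wrist_torque': array([-0.04355258, -0.00407579,  0.0411756 ]), 'grasp_force': 0.0, 'grip_width': 0.08698591010638071}
```

View pics/scene0.png

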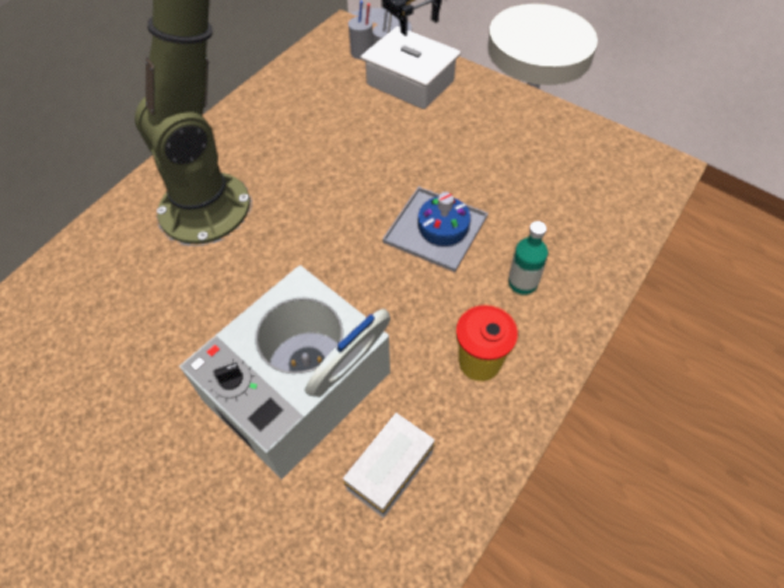

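View pics/top0.png

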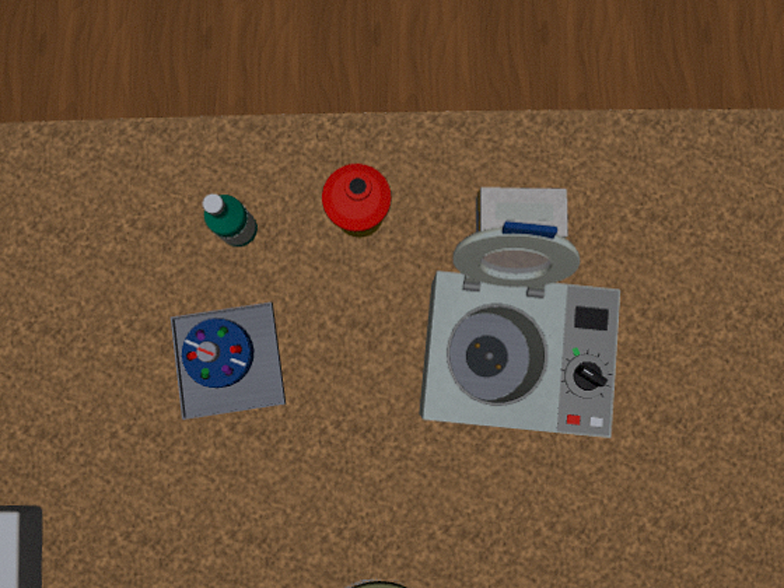

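The pictures show the tray and rotor on the left (top view, around 215,352), the machine on the right (bowl 495,355, dial 588,376), and the lid open. Next I measure them by depth and colour.

```bash
cat > m.py <<'E'
from h import *
def line(P): # principal dir
    q=P[:,:2]-P[:,:2].mean(0); return np.linalg.svd(q,full_matrices=False)[2][0]
E
python3 - <<'E'
from m import *
for n in('top','scene'):
    c=cam(n);P=cloud(c);f=c['frame'].astype(int);r,g,b=f[...,0],f[...,1],f[...,2]
    x,y,z=P[...,0],P[...,1],P[...,2]
    print(n,'table z',np.nanmedian(z))
    reg=(x>.3)&(x<.65)&(y>.1)&(y<.45)
    k=reg&(z>.1)&(z<.13); print('knob',k.sum(),P[k].mean(0),np.median(z[k]))
    cnt,rad=cv2.minEnclosingCircle(P[k][:,:2].astype(np.float32)); print(cnt,rad)
    red=k&(r>1.6*g); print('redline',red.sum(),np.degrees(np.arctan2(*line(P[red])[::-1])) if red.sum()>3 else '')
    w=reg&(z>.045)&(z<.062)&(r>130)&(g>130)&(b>130); Q=P[w]; print('white',w.sum(),Q.mean(0),np.degrees(np.arctan2(*line(Q)[::-1])))
    d=reg&(z>.04)&(z<.1)&(b>1.5*r); print('drum',cv2.minEnclosingCircle(P[d][:,:2].astype(np.float32)),np.median(z[d]))
    reg=(x>.2)&(x<.7)&(y>-.5)&(y<.05)
    t=reg&(abs(z-.16)<.006); print('machtop',t.sum(),np.median(z[t]))
    rect=cv2.minAreaRect(P[t][:,:2].astype(np.float32)); print(rect)
    # bowl hole: edge of top
    fl=reg&(abs(z-.05)<.006); print('flange',fl.sum(),P[fl].mean(0),np.median(z[fl]),cv2.minEnclosingCircle(P[fl][:,:2].astype(np.float32)))
    br=reg&(z>.03)&(z<.09)&(r>1.5*b)&(r>70); v,u=np.nonzero(br); print('brass',list(zip(u,v,P[br].round(3).tolist()))[:30])
    dg=reg&(z>.185)&(z<.215)&(r+g+b<200); 
    print('dialtop',dg.sum(),P[dg].mean(0))
    save(c,n+'rot.png',(120,210,190,285) if n=='top' else (260,120,360,200),5)
    save(c,n+'cen.png',(300,190,445,315) if n=='top' else (125,190,285,320),5)
E
```

```text
top table z -0.001347341341294106
knob 160 [0.50868481 0.26665628 0.10658268] 0.10649061344706245
(0.5082582831382751, 0.26792430877685547) 0.01684204488992691
redline 27 -111.45725454945457
white 37 [0.50747287 0.26468559 0.05102766] -112.57090905797736
drum ((0.5086732506752014, 0.2673727869987488), 0.05983300134539604) 0.04994552179918732
machtop 9601 0.15948502099876638
((0.4926915168762207, -0.23642900586128235), (0.2915685474872589, 0.23166203498840332), 82.87989044189453)
flange 739 [ 0.49410322 -0.19724877  0.04928003] 0.04924391095879721 ((0.4972197711467743, -0.15110179781913757), 0.12008625268936157)
brass [(np.int64(341), np.int64(245), [0.514, -0.178, 0.065]), (np.int64(340), np.int64(246), [0.512, -0.176, 0.06]), (np.int64(341), np.int64(246), [0.511, -0.178, 0.062]), (np.int64(342), np.int64(246), [0.511, -0.18, 0.065]), (np.int64(340), np.int64(247), [0.509, -0.177, 0.056]), (np.int64(341), np.int64(247), [0.509, -0.178, 0.065]), (np.int64(342), np.int64(247), [0.509, -0.18, 0.064]), (np.int64(355), np.int64(261), [0.475, -0.211, 0.059]), (np.int64(356), np.int64(261)
[... 1999 characters left out ...]
.int64(277), [0.362, -0.364, 0.075]), (np.int64(140), np.int64(280), [0.361, -0.364, 0.056]), (np.int64(142), np.int64(283), [0.362, -0.364, 0.038]), (np.int64(173), np.int64(314), [0.493, -0.381, 0.048]), (np.int64(245), np.int64(343), [0.69, -0.336, 0.058]), (np.int64(245), np.int64(344), [0.69, -0.338, 0.055]), (np.int64(246), np.int64(344), [0.692, -0.336, 0.056]), (np.int64(245), np.int64(345), [0.688, -0.337, 0.04]), (np.int64(246), np.int64(345), [0.692, -0.337, 0.049]), (np.int64(247), np.int64(345), [0.696, -0.337, 0.058]), (np.int64(246), np.int64(346), [0.691, -0.337, 0.038]), (np.int64(247), np.int64(346), [0.695, -0.337, 0.045])]
dialtop 109 [ 0.45696917 -0.33349029  0.19819865]
```

View pics/topcen.png

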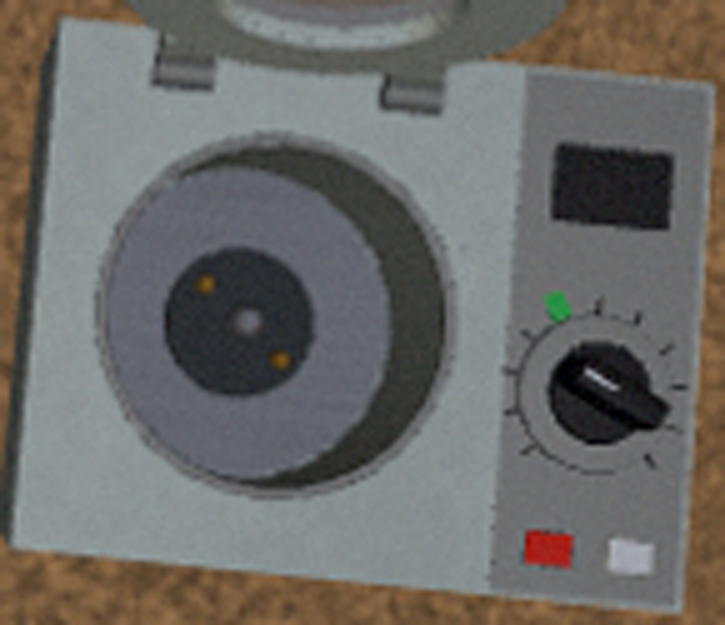

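View pics/scenecen.png

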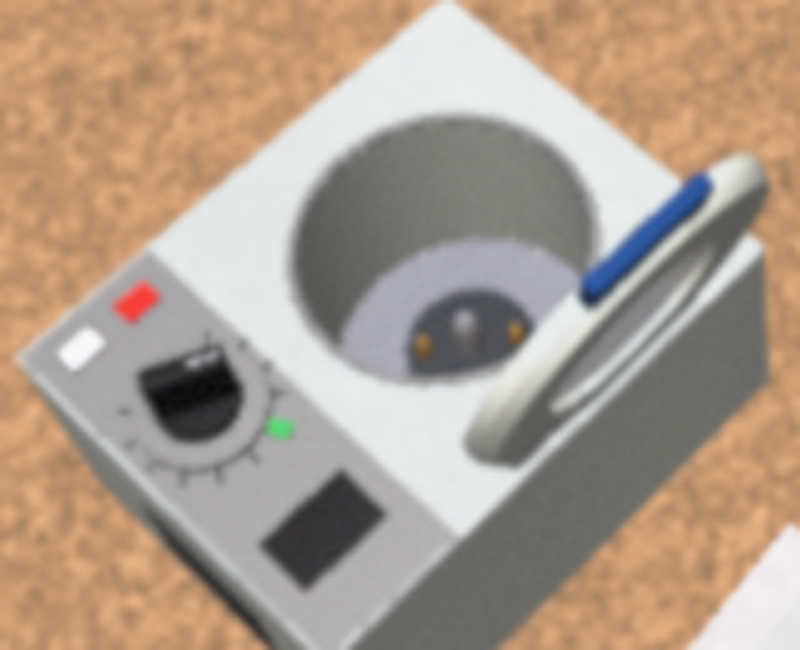

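Run:
```python
from m import *
need([.508,.2675,.19],[180,0,-161.5])
# refine pins/spindle by pixel centroid, circles of bowl rim, dial bar
for n in('top','scene'):
    c=cam(n);P=cloud(c);f=c['frame'].astype(int);r,g,b=f[...,0],f[...,1],f[...,2];x,y,z=[P[...,i] for i in range(3)]
    br=(abs(x-.4917)<.04)&(abs(y+.1945)<.04)&(z>.04)&(z<.09)&(r>1.35*b)
    nn,l,st,ce=cv2.connectedComponentsWithStats(br.astype(np.uint8))
    for i in range(1,nn):
        if st[i,4]>4: print(n,'pin',st[i,4],onplane(c,ce[i],.062).round(4))
    dg=(abs(x-.457)<.05)&(abs(y+.332)<.05)&(z>.190)&(z<.215)
    Q=P[dg]; rect=cv2.minAreaRect(Q[:,:2].astype(np.float32)); print('bar',dg.sum(),rect,np.degrees(np.arctan2(*line(Q)[::-1])),Q.mean(0))
    wl=dg&(r>90)&(g>90); print('wline',wl.sum(),P[wl].mean(0) if wl.any() else '')
    gm=(x>.4)&(x<.6)&(y<-.25)&(y>-.4)&(g>1.4*r)&(g>1.3*b)&(abs(z-.16)<.01); print('green',P[gm].mean(0))
    t=(abs(x-.4917)<.1)&(abs(y+.1945)<.1)&(abs(z-.16)<.006)
    hole=(~t)&(np.hypot(x-.4917,y+.1945)<.2)
    lid=(x>.55)&(x<.8)&(y>-.36)&(y<-.05)&(z>.2)
    L=P[lid]; m=L.mean(0); v=np.linalg.svd(L-m,full_matrices=False)[2]; print('lid',lid.sum(),m,v[2].round(3),np.percentile(L[:,2],[1,99]))
```

```text
shift [-1.3298 -0.7897  0.1076] turn [-3.000e-04 -1.000e-04 -2.039e-01]
top pin 14 [[ 0.5107 -0.1772  0.062 ]]
top pin 14 [[ 0.4741 -0.2114  0.062 ]]
bar 154 ((0.4556582570075989, -0.3310197591781616), (0.042220912873744965, 0.014773763716220856), 56.43241882324219) -122.56552794979562 [ 0.45602292 -0.32953678  0.20169236]
wline 9 [ 0.46156088 -0.3224692   0.20368899]
green [ 0.49359336 -0.31776581  0.16070218]
lid 2942 [ 0.62748092 -0.20942568  0.27972399] [-0.963  0.131  0.237] [0.20203869 0.35685626]
scene pin 12 [[ 0.51   -0.1772  0.062 ]]
scene pin 15 [[ 0.4741 -0.2117  0.062 ]]
bar 147 ((0.45372048020362854, -0.32965847849845886), (0.0417792983353138, 0.016089560464024544), 54.93315505981445) 56.79835489445621 [ 0.45590325 -0.33100773  0.20155287]
wline 41 [ 0.45451843 -0.32571429  0.20377174]
green [ 0.49154128 -0.31621484  0.161802  ]
lid 1268 [ 0.63531184 -0.22363329  0.29364076] [-0.965  0.149  0.216] [0.20315344 0.35866745]
```

Call:
servo_tool(
  series=[
    [[-0.95, -0.565, 0.077, 0, 0, -0.204, 1], [-0.95, -0.565, 0.077, 0, 0, -0.204, 1], [-0.95, -0.565, 0.077, 0, 0, -0.204, 1], [-0.95, -0.565, 0.077, 0, 0, -0.204, 1], [-0.95, -0.565, 0.077, 0, 0, -0.204, 1], [-0.95, -0.565, 0.077, 0, 0, -0.204, 1], [-0.95, -0.565, 0.077, 0, 0, -0.204, 1], [-0.95, -0.565, 0.077, 0, 0, -0.204, 1], [-0.95, -0.565, 0.077, 0, 0, -0.204, 1]],
  ],
)

```text
time_s: 1.1
tool_pos: [0.4273, 0.359, 0.1993]
tool_rot: [-179.7, 0.1, -162.2]
force: [0.9, -0.5, 0.5]
grip_width: 0.0872
grasp_force: 0.0
```

```bash
python3 -c "
from h import *
print(get_obs()['qpos'])
need([.508,.2675,.17],[180,0,-161.5])"
```

```text
[-46.43389943   7.93785051   3.81322123  98.48567698  -0.24296143
  73.61980037  65.24921048]
shift [-0.1625 -0.3724  0.0998] turn [-0.0015  0.0005 -0.0037]
```

Call:
servo_tool(
  series=[
    [[-0.163, -0.372, 0.1, 0, 0, 0, 1], [-0.163, -0.372, 0.1, 0, 0, 0, 1], [-0.163, -0.372, 0.1, 0, 0, 0, 1], [-0.163, -0.372, 0.1, 0, 0, 0, 1], [-0.163, -0.372, 0.1, 0, 0, 0, 1], [-0.163, -0.372, 0.1, 0, 0, 0, 1], [-0.163, -0.372, 0.1, 0, 0, 0, 1], [-0.163, -0.372, 0.1, 0, 0, 0, 1]],
  ],
)

```text
time_s: 1.77
tool_pos: [0.5018, 0.279, 0.1699]
tool_rot: [180.0, 0.0, -161.3]
force: [-0.2, 0.0, 0.9]
grip_width: 0.0867
grasp_force: 0.0
```

```bash
python3 -c "
from h import *
print(get_obs()['tool_pos'],get_obs()['tool_rot'],get_obs()['qpos'])
need([.508,.2675,.076],[180,0,-161.5])"
```

```text
[0.50180137 0.27897287 0.16986029] [ 1.79953134e+02  3.04587990e-02 -1.61316431e+02] [-39.05945862  10.89287351   8.31497769  98.64779866  -1.70265651
  70.53938918  78.35762694]
shift [-0.0072 -0.0431  0.3128] turn [0.0003 0.0002 0.001 ]
```

Call:
servo_tool(
  series=[
    [[-0.0072, -0.043, 0.06, 0, 0, 0, 1], [-0.0072, -0.043, 0.12, 0, 0, 0, 1], [-0.0072, -0.043, 0.17, 0, 0, 0, 1], [-0.0072, -0.043, 0.22, 0, 0, 0, 1], [-0.0072, -0.043, 0.26, 0, 0, 0, 1], [-0.0072, -0.043, 0.29, 0, 0, 0, 1], [-0.0072, -0.043, 0.31, 0, 0, 0, 1], [-0.0072, -0.043, 0.31, 0, 0, 0, 1], [-0.0072, -0.043, 0.31, 0, 0, 0, 1]],
  ],
)

```text
time_s: 2.52
tool_pos: [0.5089, 0.2659, 0.0767]
tool_rot: [180.0, 0.0, -161.5]
force: [0.2, -0.4, -0.3]
grip_width: 0.0869
grasp_force: 0.0
```

```bash
python3 -c "
from h import *
need([.508,.2675,.076],[180,0,-161.5]); c=cam('top'); save(c,'grasp.png',(100,190,240,300),5)"
```

```text
shift [0.0013 0.0061 0.0024] turn [0.     0.0001 0.0002]
```

View pics/grasp.png

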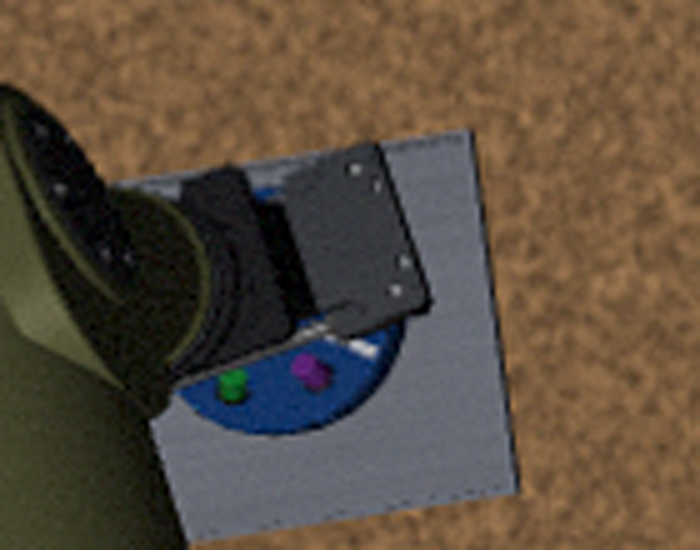

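The view shows the gripper centred over the drum, with the caps clear of the fingers. Now I close.

Call:
servo_tool(
  series=[
    [[0.0013, 0.005, 0, 0, 0, 0, 0.6], [0.0013, 0.005, 0, 0, 0, 0, 0.45], [0.0013, 0.005, 0, 0, 0, 0, 0.3], [0.0013, 0.005, 0, 0, 0, 0, 0.2], [0.0013, 0.005, 0, 0, 0, 0, 0.2], [0.0013, 0.005, 0, 0, 0, 0, 0.2], [0.0013, 0.005, 0, 0, 0, 0, 0.2], [0.0013, 0.005, 0, 0, 0, 0, 0.2]],
  ],
  grip_force=40,
)

```text
time_s: 3.23
tool_pos: [0.508, 0.2668, 0.0765]
tool_rot: [180.0, 0.0, -161.5]
force: [-0.1, -0.0, 0.8]
grip_width: 0.0418
grasp_force: 0.0
```

Call:
servo_tool(
  series=[
    [[0, 0, 0, 0, 0, 0, 0.1], [0, 0, 0, 0, 0, 0, 0.1], [0, 0, 0, 0, 0, 0, 0.1], [0, 0, 0, 0, 0, 0, 0.1]],
  ],
  grip_force=40,
)

```text
time_s: 3.57
tool_pos: [0.5077, 0.2678, 0.0765]
tool_rot: [179.9, 0.0, -161.4]
force: [-0.6, 3.3, -0.2]
grip_width: 0.0331
grasp_force: 40.0
```

Call:
servo_tool(
  series=[
    [[0, 0, -0.02, 0, 0, 0, 0.1], [0, 0, -0.05, 0, 0, 0, 0.1], [0, 0, -0.1, 0, 0, 0, 0.1], [0, 0, -0.17, 0, 0, 0, 0.1], [0, 0, -0.25, 0, 0, 0, 0.1], [0, 0, -0.34, 0, 0, 0, 0.1], [0, 0, -0.43, 0, 0, 0, 0.1], [0, 0, -0.52, 0, 0, 0, 0.1], [0, 0, -0.6, 0, 0, 0, 0.1], [0, 0, -0.66, 0, 0, 0, 0.1], [0, 0, -0.7, 0, 0, 0, 0.1], [0, 0, -0.7, 0, 0, 0, 0.1]],
  ],
)

```text
time_s: 4.57
tool_pos: [0.5092, 0.2667, 0.2894]
tool_rot: [180.0, 0.3, -161.5]
force: [0.2, -0.4, -5.0]
grip_width: 0.0326
grasp_force: 40.0
```

```bash
python3 -c "
from h import *
print(get_obs()['force'],get_obs()['qpos'])
need([.4922,-.1944,.285],[180,0,174.0])"
```

```text
[ 0.22240372 -0.35855015 -5.01168947] [-38.54618647   7.50425637   9.18861253  88.78991839  -1.18308401
  83.54893347  79.15989907]
shift [ 0.5406 -1.4399  0.0117] turn [0.0005 0.0013 0.1359]
```

Call:
servo_tool(
  series=[
    [[0.008, -0.02, 0, 0, 0, 0.002, 0.1], [0.023, -0.06, 0, 0, 0, 0.006, 0.1], [0.045, -0.12, 0, 0, 0, 0.012, 0.1], [0.075, -0.2, 0, 0, 0, 0.02, 0.1], [0.113, -0.3, 0, 0, 0, 0.03, 0.1], [0.15, -0.4, 0, 0, 0, 0.04, 0.1], [0.188, -0.5, 0, 0, 0, 0.05, 0.1], [0.225, -0.6, 0, 0, 0, 0.06, 0.1], [0.263, -0.7, 0, 0, 0, 0.07, 0.1], [0.3, -0.8, 0, 0, 0, 0.08, 0.1], [0.338, -0.9, 0, 0, 0, 0.09, 0.1], [0.368, -0.98, 0, 0, 0, 0.1, 0.1]],
  ],
)

```text
time_s: 5.57
tool_pos: [0.4944, -0.0526, 0.2854]
tool_rot: [-179.9, -0.1, -179.9]
force: [0.9, -1.5, -5.0]
grip_width: 0.0332
grasp_force: 40.0
```

```bash
python3 -c "
from h import *
print(get_obs()['force'],get_obs()['qpos'])
need([.4922,-.1944,.285],[180,0,174.0])"
```

```text
[ 0.93661339 -1.47768538 -5.00027687] [-22.33387483  -2.54618256  24.61611623  99.32302234   1.1425952
  83.11999526  92.21163078]
shift [ 0.0079 -0.4725  0.0018] turn [-0.0004 -0.0007  0.0338]
```

Call:
servo_tool(
  series=[
    [[0.001, -0.08, 0, 0, 0, 0.006, 0.1], [0.002, -0.16, 0, 0, 0, 0.012, 0.1], [0.003, -0.23, 0, 0, 0, 0.018, 0.1], [0.004, -0.3, 0, 0, 0, 0.024, 0.1], [0.005, -0.36, 0, 0, 0, 0.03, 0.1], [0.006, -0.41, 0, 0, 0, 0.034, 0.1], [0.006, -0.44, 0, 0, 0, 0.036, 0.1], [0.006, -0.455, 0, 0, 0, 0.036, 0.1], [0.006, -0.46, 0, 0, 0, 0.036, 0.1], [0.006, -0.46, 0, 0, 0, 0.036, 0.1], [0.006, -0.46, 0, 0, 0, 0.036, 0.1]],
  ],
)

```text
time_s: 6.48
tool_pos: [0.4964, -0.1836, 0.2863]
tool_rot: [180.0, -0.0, 174.2]
force: [-0.2, 0.6, -6.3]
grip_width: 0.0329
grasp_force: 40.0
```

```bash
python3 -c "
from m import *
print(get_obs()['force'],get_obs()['qpos'])
need([.4922,-.1944,.285],[180,0,174.0])
t=get_obs()['tool_pos']
for n in('top','scene'):
    c=cam(n);P=cloud(c);f=c['frame'].astype(int);r,g,b=f[...,0],f[...,1],f[...,2];x,y,z=[P[...,i] for i in range(3)]
    save(c,n+'hang.png',(280,160,460,310) if n=='top' else (130,90,330,250),4)
    d=(np.hypot(x-t[0],y-t[1])<.08)&(z>.18)&(z<.285); bl=d&(b>1.5*r)&(b>1.3*g)
    print(n,bl.sum(),cv2.minEnclosingCircle(P[bl][:,:2].astype(np.float32)),np.percentile(P[bl][:,2],[2,50,98]))
    w=d&(r>130)&(g>130)&(b>130)&(z<.28); print(w.sum(),P[w].mean(0) if w.any() else '', np.degrees(np.arctan2(*line(P[w])[::-1])) if w.sum()>4 else '')
"
```

```text
[-0.22574949  0.64929604 -6.28642453] [-14.50878961   1.66246077  32.9338143   95.57890731  -0.94875775
  83.05387475 102.6808836 ]
shift [ 0.0103 -0.0372  0.0043] turn [ 0.0002 -0.0001  0.0008]
top 497 ((0.4976871609687805, -0.18188682198524475), 0.05913574993610382) [0.23634395 0.25868787 0.26298818]
0  
scene 1229 ((0.4976364076137543, -0.1838080734014511), 0.05927608162164688) [0.228535   0.26029005 0.2660021 ]
86 [ 0.5055355  -0.17230078  0.25927434] -136.14730141624813
```

View pics/scenehang.png

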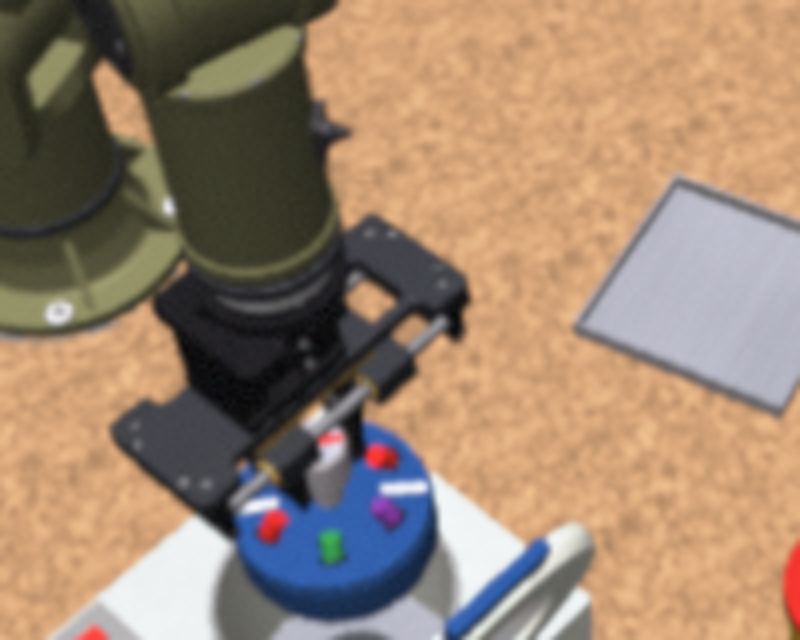

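The drum hangs level, its white marks at about 44° in line with the drive pins. I trim it sideways and lower it part of the way.

Call:
servo_tool(
  series=[
    [[0.006, -0.018, 0, 0, 0, 0, 0.1], [0.012, -0.034, 0, 0, 0, 0, 0.1], [0.012, -0.036, 0.02, 0, 0, 0, 0.1], [0.012, -0.036, 0.06, 0, 0, 0, 0.1], [0.012, -0.036, 0.11, 0, 0, 0, 0.1], [0.012, -0.036, 0.16, 0, 0, 0, 0.1], [0.012, -0.036, 0.2, 0, 0, 0, 0.1], [0.012, -0.036, 0.22, 0, 0, 0, 0.1], [0.012, -0.036, 0.23, 0, 0, 0, 0.1], [0.012, -0.036, 0.23, 0, 0, 0, 0.1], [0.012, -0.036, 0.23, 0, 0, 0, 0.1]],
  ],
)

```text
time_s: 7.5
tool_pos: [0.4918, -0.1955, 0.2179]
tool_rot: [-180.0, 0.1, 174.0]
force: [-0.1, -0.5, -5.2]
grip_width: 0.0326
grasp_force: 40.0
```

```bash
python3 -c "
from h import *
print(get_obs()['tool_pos'],get_obs()['tool_rot'],get_obs()['joint_velocities'].round(1))
need([.4916,-.1944,.164],[180,0,174.0])"
```

```text
[ 0.49178714 -0.19549826  0.21788444] [-1.79992032e+02  5.03221235e-02  1.74034379e+02] [ 0.  -0.5 -0.  -0.8  0.   0.1  0. ]
shift [0.0012 0.0036 0.1796] turn [-0.      0.0003  0.0002]
```

Call:
servo_tool(
  series=[
    [[0.001, 0.003, 0.03, 0, 0, 0, 0.1], [0.001, 0.003, 0.07, 0, 0, 0, 0.1], [0.001, 0.003, 0.11, 0, 0, 0, 0.1], [0.001, 0.003, 0.15, 0, 0, 0, 0.1], [0.001, 0.003, 0.175, 0, 0, 0, 0.1], [0.001, 0.003, 0.185, 0, 0, 0, 0.1], [0.001, 0.003, 0.185, 0, 0, 0, 0.1], [0.001, 0.003, 0.185, 0, 0, 0, 0.1]],
  ],
)

```text
time_s: 8.17
tool_pos: [0.4913, -0.1945, 0.162]
tool_rot: [-180.0, 0.0, 174.0]
force: [-0.3, 0.8, -4.6]
grip_width: 0.0329
grasp_force: 40.0
```

```bash
python3 -c "
from m import *
need([.4916,-.1944,.1235],[180,0,174.0])
t=get_obs()['tool_pos']
for n in('top','scene'):
    c=cam(n);P=cloud(c);f=c['frame'].astype(int);r,g,b=f[...,0],f[...,1],f[...,2];x,y,z=[P[...,i] for i in range(3)]
    d=(np.hypot(x-t[0],y-t[1])<.075)&(z>.1)&(z<.155); bl=d&(b>1.5*r)&(b>1.3*g)
    print(n,bl.sum(),cv2.minEnclosingCircle(P[bl][:,:2].astype(np.float32)),np.percentile(P[bl][:,2],[2,50,98]))
"
```

```text
shift [-0.0008  0.0005  0.1282] turn [-0.      0.      0.0002]
top 350 ((0.49273815751075745, -0.19335509836673737), 0.058885034173727036) [0.12032649 0.1343314  0.13870633]
scene 777 ((0.4865724444389343, -0.187034010887146), 0.06607874482870102) [0.12989862 0.13806142 0.14462939]
```

Rotor is centred within about 1 mm. Next a slow insertion, watching the force.

Call:
servo_tool(
  series=[
    [[0, 0, 0.01, 0, 0, 0, 0.1], [0, 0, 0.02, 0, 0, 0, 0.1], [0, 0, 0.03, 0, 0, 0, 0.1], [0, 0, 0.036, 0, 0, 0, 0.1], [0, 0, 0.042, 0, 0, 0, 0.1], [0, 0, 0.048, 0, 0, 0, 0.1], [0, 0, 0.054, 0, 0, 0, 0.1], [0, 0, 0.054, 0, 0, 0, 0.1]],
  ],
)

```text
time_s: 8.93
tool_pos: [0.491, -0.1943, 0.1453]
tool_rot: [180.0, -0.0, 174.0]
force: [-0.3, -0.8, -5.8]
grip_width: 0.0329
grasp_force: 40.0
```

Call:
servo_tool(
  series=[
    [[0, 0, 0.006, 0, 0, 0, 0.1], [0, 0, 0.012, 0, 0, 0, 0.1], [0, 0, 0.018, 0, 0, 0, 0.1], [0, 0, 0.024, 0, 0, 0, 0.1], [0, 0, 0.03, 0, 0, 0, 0.1], [0, 0, 0.036, 0, 0, 0, 0.1], [0, 0, 0.036, 0, 0, 0, 0.1]],
  ],
)

```text
time_s: 9.52
tool_pos: [0.4909, -0.1943, 0.1345]
tool_rot: [180.0, -0.0, 174.0]
force: [0.1, 0.3, -4.8]
grip_width: 0.033
grasp_force: 40.0
```

Call:
servo_tool(
  series=[
    [[0, 0, 0.006, 0, 0, 0, 0.1], [0, 0, 0.012, 0, 0, 0, 0.1], [0, 0, 0.018, 0, 0, 0, 0.1], [0, 0, 0.023, 0, 0, 0, 0.1], [0, 0, 0.027, 0, 0, 0, 0.1], [0, 0, 0.03, 0, 0, 0, 0.1], [0, 0, 0.032, 0, 0, 0, 0.1], [0, 0, 0.034, 0, 0, 0, 0.1], [0, 0, 0.034, 0, 0, 0, 0.1]],
  ],
)

```text
time_s: 10.27
tool_pos: [0.4911, -0.1944, 0.1247]
tool_rot: [180.0, -0.0, 174.0]
force: [-0.2, -0.1, -4.9]
grip_width: 0.0328
grasp_force: 40.0
```

Call:
servo_tool(
  series=[
    [[0, 0, 0.001, 0, 0, 0, 0.1], [0, 0, 0.002, 0, 0, 0, 0.1], [0, 0, 0.003, 0, 0, 0, 0.1], [0, 0, 0.004, 0, 0, 0, 0.1], [0, 0, 0.005, 0, 0, 0, 0.1], [0, 0, 0.006, 0, 0, 0, 0.1], [0, 0, 0.006, 0, 0, 0, 0.1]],
  ],
)

```text
time_s: 10.85
tool_pos: [0.4914, -0.1944, 0.1235]
tool_rot: [180.0, 0.0, 174.0]
force: [-1.6, 1.2, 0.2]
grip_width: 0.0328
grasp_force: 40.0
```

Seated: the weight came off at exactly the expected height. Now I release.

Call:
servo_tool(
  series=[
    [[0, 0, 0, 0, 0, 0, 0.45], [0, 0, 0, 0, 0, 0, 0.5], [0, 0, 0, 0, 0, 0, 0.6], [0, 0, 0, 0, 0, 0, 0.65], [0, 0, 0, 0, 0, 0, 0.65], [0, 0, -0.03, 0, 0, 0, 0.65], [0, 0, -0.09, 0, 0, 0, 0.65], [0, 0, -0.18, 0, 0, 0, 0.65], [0, 0, -0.3, 0, 0, 0, 0.65], [0, 0, -0.42, 0, 0, 0, 0.65], [0, 0, -0.54, 0, 0, 0, 0.65], [0, 0, -0.66, 0, 0, 0, 0.65]],
  ],
)

```text
time_s: 11.85
tool_pos: [0.4908, -0.1946, 0.3236]
tool_rot: [180.0, 0.1, 174.0]
force: [0.5, 0.3, 0.1]
grip_width: 0.0571
grasp_force: 0.0
```

```bash
python3 -c "
from m import *
need([.70,-.22,.46],[180,0,173])
print(get_obs()['qpos'])
for n in('top','scene'):
    c=cam(n);P=cloud(c);f=c['frame'].astype(int);r,g,b=f[...,0],f[...,1],f[...,2];x,y,z=[P[...,i] for i in range(3)]
    d=(np.hypot(x-.492,y+.1944)<.075)&(z>.05)&(z<.2); bl=d&(b>1.5*r)&(b>1.3*g)
    print(n,bl.sum(),cv2.minEnclosingCircle(P[bl][:,:2].astype(np.float32)),np.percentile(P[bl][:,2],[2,50,98]),'knob',np.nanmax(np.where(d,z,0)))
    lid=(x>.55)&(x<.8)&(y>-.36)&(y<-.05)&(z>.2)&(z<.36)
    L=P[lid]; m=L.mean(0); v=np.linalg.svd(L-m,full_matrices=False)[2]; print('lid',lid.sum(),m,v[2].round(3),np.percentile(L[:,2],[1,99]))
    save(c,n+'seat.png',(280,140,460,310) if n=='top' else (90,150,330,330),4 if n=='top' else 3.3)
"
```

```text
shift [-0.7029 -0.0113 -0.4537] turn [0.0001 0.0004 0.0056]
[-14.17563497   0.89110447  33.6433459   92.0523537   -0.52286339
  87.13802467 103.5003473 ]
top 377 ((0.48941323161125183, -0.19419938325881958), 0.05714453011751175) [0.07976117 0.09615164 0.1031021 ] knob 0.16518981975993108
lid 2853 [ 0.62815723 -0.20721607  0.28104517] [-0.963  0.128  0.237] [0.20259841 0.35674657]
scene 659 ((0.5000446438789368, -0.18657128512859344), 0.0691959336400032) [0.09413566 0.10003032 0.11194932] knob 0.16807385074078474
lid 1264 [ 0.63533382 -0.22370902  0.29387819] [-0.965  0.149  0.216] [0.20282441 0.35825405]
```

Drum top sits at 0.10 m as it should. Next I go over and behind the lid with the fingers closed.

Call:
servo_tool(
  series=[
    [[0, 0, -0.12, 0, 0, 0, 0], [0, 0, -0.24, 0, 0, 0.002, 0], [-0.03, 0, -0.34, 0, 0, 0.004, 0], [-0.1, -0.002, -0.38, 0, 0, 0.0056, 0], [-0.18, -0.004, -0.38, 0, 0, 0.0056, 0], [-0.28, -0.006, -0.38, 0, 0, 0.0056, 0], [-0.38, -0.008, -0.38, 0, 0, 0.0056, 0], [-0.48, -0.01, -0.38, 0, 0, 0.0056, 0], [-0.56, -0.011, -0.38, 0, 0, 0.0056, 0], [-0.63, -0.011, -0.38, 0, 0, 0.0056, 0], [-0.67, -0.011, -0.38, 0, 0, 0.0056, 0], [-0.67, -0.011, -0.38, 0, 0, 0.0056, 0]],
  ],
)

```text
time_s: 12.95
tool_pos: [0.6929, -0.2184, 0.4318]
tool_rot: [-180.0, -0.2, 173.1]
force: [0.1, 0.0, 0.2]
grip_width: 0.0004
grasp_force: 0.0
```

```bash
python3 -c "
from m import *
need([.690,-.219,.315],[180,0,173])
print(get_obs()['qpos'])
"
```

```text
shift [ 0.0081 -0.0029  0.3895] turn [-0.0001 -0.001   0.0004]
[ -1.03188881  32.46796644  35.19251189  44.24284388 -18.83878679
 107.5190751  106.9814334 ]
```

View pics/sceneseat.png

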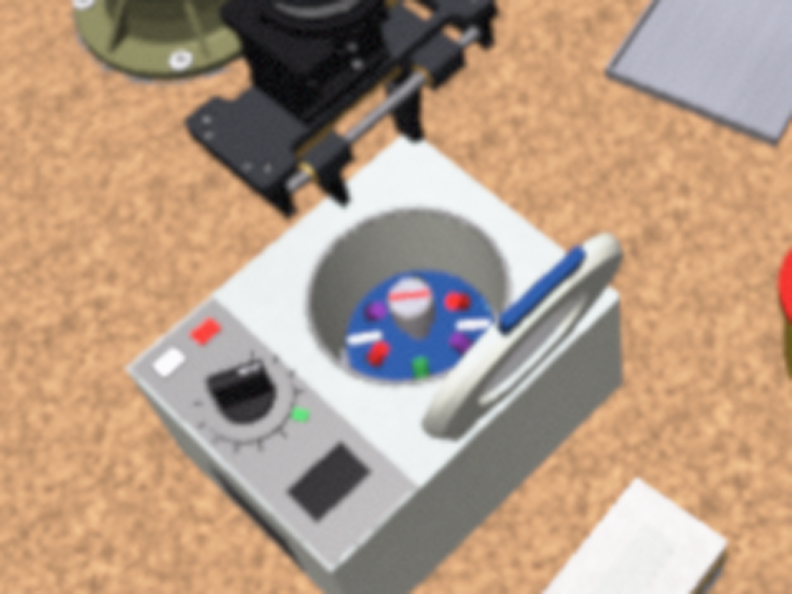

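The rotor sits level in the bowl, red line along the pins. Lowering behind the lid.

Call:
servo_tool(
  series=[
    [[0.002, -0.002, 0.06, 0, 0, 0, 0], [0.004, -0.002, 0.13, 0, 0, 0, 0], [0.006, -0.002, 0.2, 0, 0, 0, 0], [0.008, -0.002, 0.27, 0, 0, 0, 0], [0.008, -0.002, 0.33, 0, 0, 0, 0], [0.008, -0.002, 0.37, 0, 0, 0, 0], [0.008, -0.002, 0.385, 0, 0, 0, 0], [0.008, -0.002, 0.385, 0, 0, 0, 0], [0.04, -0.002, 0.385, 0, 0, 0, 0], [0.07, -0.002, 0.385, 0, 0, 0, 0], [0.07, -0.002, 0.385, 0, 0, 0, 0]],
  ],
)

```text
time_s: 13.87
tool_pos: [0.6688, -0.2173, 0.3218]
tool_rot: [-180.0, 0.1, 173.0]
force: [-0.0, 0.2, 0.5]
grip_width: 0.0004
grasp_force: 0.0
```

```bash
cat > lid.py <<'E'
from m import *
c,s=np.cos(np.radians(-7)),np.sin(np.radians(-7)); H=np.array([.591,-.2067,.16]); ex=np.array([c,s,0])
t=get_obs()['tool_pos']-H; print('tcp in hinge frame x,y,z',(t@ex).round(4),(t@[-s,c,0]).round(4),t[2].round(4),get_obs()['force'].round(1),get_obs()['tool_rot'].round(1))
# path: tip centre offset a=.010 from face, along s
dx0,dz0=t@ex,t[2]
for th in np.arange(1.8,-.01,-.1):
    d=np.array([-np.cos(th),np.sin(th)]);n=np.array([np.sin(th),np.cos(th)])
    sd=.155
    p=sd*d+.018*n  # contact point; tip front-bottom corner relation: tcp centre = p + 9.5mm in x if th>~.3
    off=.0095*np.clip((th)/.8,0,1)
    q=p+[off,0]
    print(round(th,1),'shift x %.3f z %.3f'%(-(q[0]-dx0)/.3,-(q[1]-dz0)/.3))
E
python3 lid.py
```

```text
tcp in hinge frame x,y,z 0.0785 -0.0011 0.1618 [-0.   0.2  0.5] [-1.80e+02  1.00e-01  1.73e+02]
1.8 shift x 0.054 z 0.050
1.7 shift x 0.104 z 0.035
1.6 shift x 0.155 z 0.025
1.5 shift x 0.207 z 0.020
1.4 shift x 0.259 z 0.020
1.3 shift x 0.311 z 0.025
1.2 shift x 0.361 z 0.036
1.1 shift x 0.411 z 0.052
1.0 shift x 0.459 z 0.072
0.9 shift x 0.504 z 0.097
0.8 shift x 0.547 z 0.127
0.7 shift x 0.591 z 0.161
0.6 shift x 0.631 z 0.198
0.5 shift x 0.667 z 0.239
0.4 shift x 0.698 z 0.283
0.3 shift x 0.726 z 0.329
0.2 shift x 0.748 z 0.378
0.1 shift x 0.766 z 0.428
-0.0 shift x 0.778 z 0.479
```

Call:
servo_tool(
  series=[
    [[0.03, 0, 0.03, 0, 0, 0, 0], [0.054, 0, 0.045, 0, 0, 0, 0], [0.08, 0, 0.042, 0, 0, 0, 0], [0.104, 0, 0.035, 0, 0, 0, 0], [0.13, 0, 0.03, 0, 0, 0, 0], [0.155, 0, 0.025, 0, 0, 0, 0], [0.19, 0, 0.022, 0, 0, 0, 0], [0.22, 0, 0.02, 0, 0, 0, 0], [0.259, 0, 0.02, 0, 0, 0, 0], [0.29, 0, 0.023, 0, 0, 0, 0], [0.325, 0, 0.027, 0, 0, 0, 0], [0.361, 0, 0.036, 0, 0, 0, 0]],
  ],
)

```text
time_s: 14.87
tool_pos: [0.5618, -0.2033, 0.309]
tool_rot: [180.0, 0.1, 173.0]
force: [2.6, -0.2, 0.5]
grip_width: 0.0004
grasp_force: 1.3
```

```bash
python3 lid.py | head -1; python3 lid.py | tail -13;python3 -c "
from m import *
c=cam('scene');P=cloud(c);x,y,z=[P[...,i] for i in range(3)]
save(c,'lid1.png',(60,100,330,330),2.6)"
```

```text
tcp in hinge frame x,y,z -0.0294 -0.0002 0.149 [ 2.6 -0.2  0.5] [1.80e+02 1.00e-01 1.73e+02]
1.2 shift x 0.002 z -0.007
1.1 shift x 0.051 z 0.009
1.0 shift x 0.099 z 0.030
0.9 shift x 0.145 z 0.055
0.8 shift x 0.187 z 0.084
0.7 shift x 0.231 z 0.118
0.6 shift x 0.271 z 0.155
0.5 shift x 0.307 z 0.196
0.4 shift x 0.339 z 0.240
0.3 shift x 0.366 z 0.287
0.2 shift x 0.389 z 0.335
0.1 shift x 0.406 z 0.385
-0.0 shift x 0.419 z 0.437
```

View pics/lid1.png

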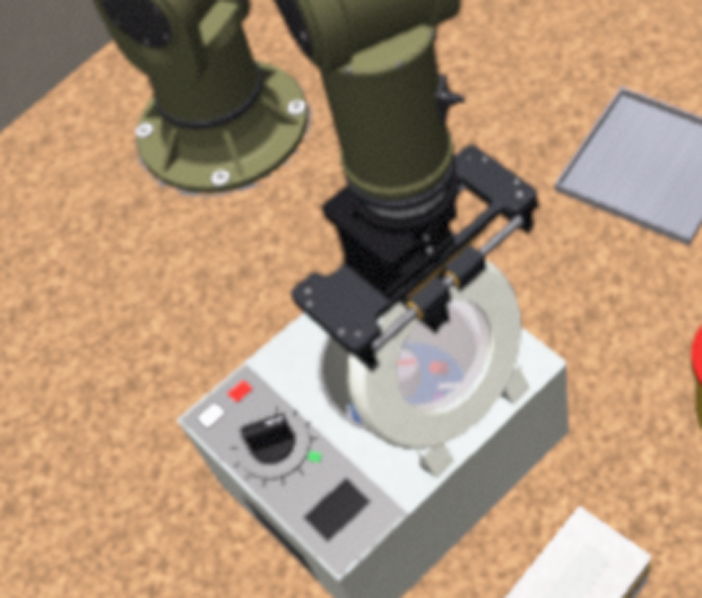

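The lid follows the fingers (2.6 N, about 1.15 rad). Continuing the arc.

Call:
servo_tool(
  series=[
    [[0.026, 0, 0.0, 0, 0, 0, 0], [0.051, 0, 0.009, 0, 0, 0, 0], [0.076, 0, 0.019, 0, 0, 0, 0], [0.099, 0, 0.03, 0, 0, 0, 0], [0.122, 0, 0.042, 0, 0, 0, 0], [0.145, 0, 0.055, 0, 0, 0, 0], [0.166, 0, 0.07, 0, 0, 0, 0], [0.187, 0, 0.084, 0, 0, 0, 0], [0.21, 0, 0.1, 0, 0, 0, 0], [0.231, 0, 0.118, 0, 0, 0, 0], [0.251, 0, 0.136, 0, 0, 0, 0], [0.271, 0, 0.155, 0, 0, 0, 0]],
  ],
)

```text
time_s: 15.92
tool_pos: [0.481, -0.1936, 0.2614]
tool_rot: [-180.0, -0.0, 173.0]
force: [2.4, 0.0, 1.9]
grip_width: 0.0005
grasp_force: 0.7
```

```bash
python3 lid.py | sed -n '1p;14,20p'
```

```text
tcp in hinge frame x,y,z -0.1108 -0.0004 0.1014 [2.4 0.  1.9] [-180.   -0.  173.]
0.6 shift x -0.000 z -0.003
0.5 shift x 0.036 z 0.038
0.4 shift x 0.067 z 0.082
0.3 shift x 0.095 z 0.128
0.2 shift x 0.117 z 0.177
0.1 shift x 0.135 z 0.227
-0.0 shift x 0.147 z 0.278
```

Call:
servo_tool(
  series=[
    [[0.018, 0, 0.018, 0, 0, 0, 0], [0.036, 0, 0.038, 0, 0, 0, 0], [0.052, 0, 0.06, 0, 0, 0, 0], [0.067, 0, 0.082, 0, 0, 0, 0], [0.081, 0, 0.105, 0, 0, 0, 0], [0.092, 0, 0.124, 0, 0, 0, 0], [0.1, 0, 0.14, 0, 0, 0, 0], [0.107, 0, 0.155, 0, 0, 0, 0], [0.113, 0, 0.169, 0, 0, 0, 0], [0.118, 0, 0.182, 0, 0, 0, 0], [0.123, 0, 0.194, 0, 0, 0, 0], [0.127, 0, 0.205, 0, 0, 0, 0]],
  ],
)

```text
time_s: 16.92
tool_pos: [0.4437, -0.189, 0.2003]
tool_rot: [180.0, -0.0, 173.0]
force: [1.1, 0.3, 0.8]
grip_width: 0.0004
grasp_force: 0.5
```

```bash
python3 lid.py | sed -n '1p;17,20p'
```

```text
tcp in hinge frame x,y,z -0.1483 -0.0004 0.0403 [1.1 0.3 0.8] [180.  -0. 173.]
0.3 shift x -0.030 z -0.076
0.2 shift x -0.008 z -0.027
0.1 shift x 0.010 z 0.023
-0.0 shift x 0.022 z 0.074
```

Call:
servo_tool(
  series=[
    [[0.002, 0, 0.008, 0, 0, 0, 0], [0.005, 0, 0.016, 0, 0, 0, 0], [0.008, 0, 0.024, 0, 0, 0, 0], [0.011, 0, 0.032, 0, 0, 0, 0], [0.013, 0, 0.04, 0, 0, 0, 0], [0.015, 0, 0.047, 0, 0, 0, 0], [0.017, 0, 0.053, 0, 0, 0, 0], [0.018, 0, 0.058, 0, 0, 0, 0], [0.019, 0, 0.063, 0, 0, 0, 0], [0.019, 0, 0.067, 0, 0, 0, 0], [0.019, 0, 0.07, 0, 0, 0, 0], [0.019, 0, 0.07, 0, 0, 0, 0]],
  ],
)

```text
time_s: 17.92
tool_pos: [0.4379, -0.1883, 0.1793]
tool_rot: [180.0, -0.0, 173.0]
force: [0.6, -0.0, -0.3]
grip_width: 0.0003
grasp_force: 0.0
```

Call:
servo_tool(
  series=[
    [[0, 0, 0.003, 0, 0, 0, 0], [0, 0, 0.006, 0, 0, 0, 0], [0, 0, 0.009, 0, 0, 0, 0], [0, 0, 0.012, 0, 0, 0, 0], [0, 0, 0.014, 0, 0, 0, 0], [0, 0, 0.016, 0, 0, 0, 0], [0, 0, 0.016, 0, 0, 0, 0]],
  ],
)

```text
time_s: 18.5
tool_pos: [0.4379, -0.1883, 0.1782]
tool_rot: [179.9, -0.0, 173.0]
force: [-8.8, 3.4, 24.3]
grip_width: 0.0006
grasp_force: 11.9
```

Lid on its stop (24 N at 0.178 m). Now I lift off and head for the dial.

Call:
servo_tool(
  series=[
    [[0, 0, -0.02, 0, 0, 0, 0], [0, 0, -0.08, 0, 0, 0, 0], [0, 0, -0.18, 0, 0, 0, 0], [0, -0.04, -0.28, 0, 0, 0.03, 0.5], [0, -0.1, -0.36, 0, 0, 0.07, 0.5], [-0.02, -0.17, -0.4, 0, 0, 0.11, 0.5], [-0.04, -0.24, -0.4, 0, 0, 0.15, 0.5], [-0.06, -0.31, -0.4, 0, 0, 0.19, 0.5], [-0.09, -0.38, -0.4, 0, 0, 0.23, 0.5], [-0.11, -0.44, -0.4, 0, 0, 0.27, 0.5], [-0.11, -0.47, -0.4, 0, 0, 0.31, 0.5], [-0.11, -0.47, -0.4, 0, 0, 0.35, 0.5]],
  ],
)

```text
time_s: 19.5
tool_pos: [0.4528, -0.335, 0.2943]
tool_rot: [-179.9, 0.1, 109.8]
force: [0.2, 0.3, 0.5]
grip_width: 0.0424
grasp_force: 0.0
```

```bash
cat > dial.py <<'E'
from m import *
for n in('top','scene'):
    c=cam(n);P=cloud(c);f=c['frame'].astype(int);r,g,b=f[...,0],f[...,1],f[...,2];x,y,z=[P[...,i] for i in range(3)]
    dg=(np.hypot(x-.4555,y+.3305)<.035)&(z>.195)&(z<.21)
    Q=P[dg]; 
    if len(Q)>5: print(n,'bar',len(Q),cv2.minAreaRect(Q[:,:2].astype(np.float32)),np.degrees(np.arctan2(*line(Q)[::-1])),Q.mean(0).round(4))
    L=(np.hypot(x-.4915,y+.1945)<.11)&(z>.12)&(z<.25)&(r>110); print('lid z',np.percentile(z[L],[2,50,98]))
    for lo,hi in((.0,.2),):
        e=(x-.4915)*np.cos(np.radians(-7))+(y+.1945)*np.sin(np.radians(-7))
        for a in(-.09,-.08,.0,.07): 
            m=(abs(e-a)<.006)&(np.hypot(x-.4915,y+.1945)<.1)&(z>.16)&(z<.25); print(a,np.nanmedian(z[m]) if m.any() else '',end=' ')
        print()
E
python3 dial.py; python3 -c "
from h import *
print(get_obs()['qpos']);need([.455,-.3305,.25],[180,0,56.2])"
```

```text
top bar 144 ((0.4558524191379547, -0.33100512623786926), (0.04256593436002731, 0.014387690462172031), 57.92408752441406) -122.60208495658722 [ 0.4558 -0.3302  0.2029]
lid z [0.15635522 0.17409468 0.18038992]
-0.09 0.1729225165078363 -0.08 0.17455546466786742 0.0 0.17440847978931262 0.07 0.17647395143462918 
scene bar 124 ((0.4538024365901947, -0.3300153315067291), (0.04189886897802353, 0.016237670555710793), 59.271785736083984) -122.54398929468188 [ 0.455  -0.3311  0.2032]
lid z [0.15863488 0.1760301  0.18186868]
-0.09 0.1743307134606683 -0.08 0.17801334345555608 0.0 0.17614858219634522 0.07 0.17842696658792417 
[-7.06906357  7.11725675 44.99606618 90.74411681 -5.00931674 84.271973
 58.43960299]
shift [0.0055 0.0075 0.1479] turn [-3.000e-04  1.000e-04  3.002e-01]
```

Call:
servo_tool(
  series=[
    [[0.003, 0.004, 0.02, 0, 0, 0.036, 0.5], [0.0055, 0.0075, 0.05, 0, 0, 0.073, 0.5], [0.0055, 0.0075, 0.08, 0, 0, 0.11, 0.5], [0.0055, 0.0075, 0.11, 0, 0, 0.146, 0.5], [0.0055, 0.0075, 0.13, 0, 0, 0.183, 0.5], [0.0055, 0.0075, 0.15, 0, 0, 0.22, 0.5], [0.0055, 0.0075, 0.15, 0, 0, 0.257, 0.5], [0.0055, 0.0075, 0.15, 0, 0, 0.293, 0.5], [0.0055, 0.0075, 0.15, 0, 0, 0.293, 0.5], [0.0055, 0.0075, 0.15, 0, 0, 0.293, 0.5]],
  ],
)

```text
time_s: 20.43
tool_pos: [0.4556, -0.3293, 0.2497]
tool_rot: [-180.0, -0.0, 58.0]
force: [-0.1, -0.3, 0.3]
grip_width: 0.0436
grasp_force: 0.0
```

```bash
python3 -c "
from h import *
need([.455,-.3307,.180],[180,0,57.4])"
```

```text
shift [-0.0049  0.0009  0.2325] turn [-0.0001 -0.0001  0.0031]
```

Call:
servo_tool(
  series=[
    [[-0.004, 0.001, 0.04, 0, 0, 0.003, 0.5], [-0.004, 0.001, 0.09, 0, 0, 0.003, 0.5], [-0.004, 0.001, 0.14, 0, 0, 0.003, 0.5], [-0.004, 0.001, 0.18, 0, 0, 0.003, 0.5], [-0.004, 0.001, 0.21, 0, 0, 0.003, 0.5], [-0.004, 0.001, 0.225, 0, 0, 0.003, 0.5], [-0.004, 0.001, 0.23, 0, 0, 0.003, 0.5], [-0.004, 0.001, 0.23, 0, 0, 0.003, 0.4], [-0.004, 0.001, 0.23, 0, 0, 0.003, 0.3], [-0.004, 0.001, 0.23, 0, 0, 0.003, 0.15], [-0.004, 0.001, 0.23, 0, 0, 0.003, 0.05], [-0.004, 0.001, 0.23, 0, 0, 0.003, 0.05]],
  ],
  grip_force=15,
)

```text
time_s: 21.43
tool_pos: [0.4552, -0.3313, 0.1813]
tool_rot: [179.9, -0.0, 57.1]
force: [-0.2, 0.6, -0.5]
grip_width: 0.0181
grasp_force: 0.0
```

Call:
servo_tool(
  series=[
    [[0, 0, 0, 0, 0, 0, 0.05], [0, 0, 0, 0, 0, 0, 0.05], [0, 0, 0, 0, 0, 0, 0.05], [0, 0, 0, 0, 0, 0, 0.05], [0, 0, 0, 0, 0, 0, 0.05]],
  ],
)

```text
time_s: 21.85
tool_pos: [0.4548, -0.331, 0.1812]
tool_rot: [-180.0, -0.0, 57.1]
force: [-2.6, 3.0, 4.7]
grip_width: 0.0138
grasp_force: 15.0
```

Call:
servo_tool(
  series=[
    [[0, 0, 0, 0, 0, 0.02, 0.05], [0, 0, 0, 0, 0, 0.042, 0.05], [0, 0, 0, 0, 0, 0.066, 0.05], [0, 0, 0, 0, 0, 0.09, 0.05], [0, 0, 0, 0, 0, 0.114, 0.05], [0, 0, 0, 0, 0, 0.138, 0.05], [0, 0, 0, 0, 0, 0.162, 0.05], [0, 0, 0, 0, 0, 0.182, 0.05], [0, 0, 0, 0, 0, 0.197, 0.05], [0, 0, 0, 0, 0, 0.206, 0.05], [0, 0, 0, 0, 0, 0.206, 0.05], [0, 0, 0, 0, 0, 0.206, 0.05]],
  ],
  grip_force=20,
)

```text
time_s: 22.85
tool_pos: [0.4551, -0.3314, 0.1812]
tool_rot: [180.0, -0.0, 20.0]
force: [-1.4, 1.1, 4.6]
grip_width: 0.014
grasp_force: 20.0
```

Release and retreat upward.

Call:
servo_tool(
  series=[
    [[0, 0, 0, 0, 0, 0, 0.3], [0, 0, 0, 0, 0, 0, 0.45], [0, 0, 0, 0, 0, 0, 0.5], [0, 0, 0, 0, 0, 0, 0.5], [0, 0, -0.03, 0, 0, 0, 0.5], [0, 0, -0.1, 0, 0, 0, 0.5], [0, 0, -0.2, 0, 0, 0, 0.5], [0, 0, -0.3, 0, 0, 0, 0.5], [0, 0, -0.4, 0, 0, 0, 0.5], [0, 0, -0.45, 0, 0, 0, 0.5], [0, 0, -0.45, 0, 0, 0, 0.5], [0, 0, -0.45, 0, 0, 0, 0.5]],
  ],
)

```text
time_s: 23.85
tool_pos: [0.4553, -0.3315, 0.3168]
tool_rot: [179.9, -0.1, 20.0]
force: [-0.0, 0.0, -0.5]
grip_width: 0.0438
grasp_force: 0.0
```

```bash
python3 dial.py; python3 -c "
from h import *
c=cam('scene');save(c,'end.png',(60,130,330,340),2.8)"
```

```text
top bar 11 ((0.4718934893608093, -0.32102784514427185), (0.00385595066472888, 0.006711612921208143), 82.12885284423828) 159.63641084652133 [ 0.471  -0.3205  0.2012]
lid z [0.15656825 0.17421121 0.18031861]
-0.09 0.1727337870334955 -0.08 0.17516491267157674 0.0 0.17435505116688554 0.07 0.17666854689117262 
scene bar 121 ((0.45373502373695374, -0.33022022247314453), (0.04300986975431442, 0.01576809212565422), 20.641157150268555) 21.58003631544255 [ 0.455  -0.3309  0.203 ]
lid z [0.15846026 0.17592687 0.18182656]
-0.09 0.17416294754229544 -0.08 0.1775233373715427 0.0 0.17609900420929359 0.07 0.1784094233593993
```

View pics/end.png

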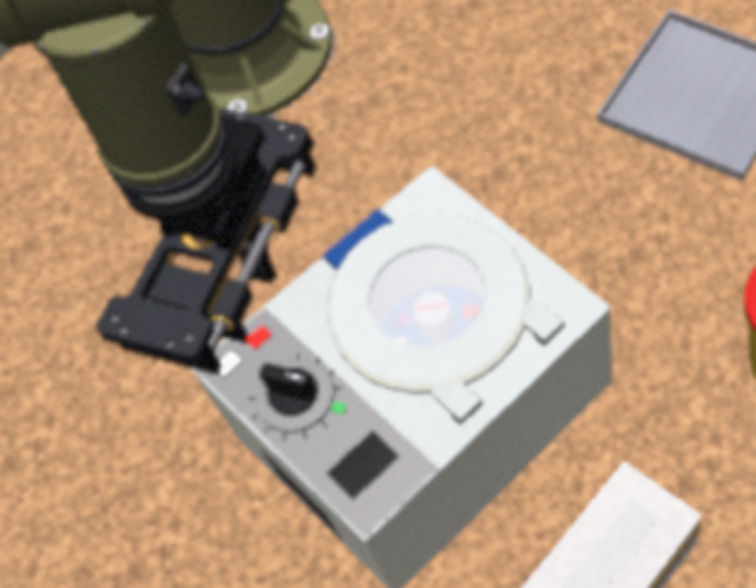

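The lid is closed flat over the seated rotor. The dial bar, at (290,385), lies at about 20–21° and points at the green mark at (338,408). The bystanders were not touched.

```bash
python3 -c "
from cell import env
print(env.sign_off())"
```

```text
the job is handed in; nothing more can be done
None
```

The job is handed in at about 24 s of the 72 s allowed: the rotor is fully home on the drive pins, the lid is closed without slamming, the dial is at the green mark to within about 1–2°, and I touched none of the bystanders; sign-off gave no verdict.

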